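Reverse the ratchet and pull down a scale's lag bolt

ROBOT

A 6-joint arm with a two-finger parallel gripper is mounted at the origin on the work surface. World frame = base frame: x ahead of the robot, y to its left, z up, the work surface at z = 0. Lengths are in mm, angles in rad, forces in N, time in s.
With the tool pointing down it reaches from about 350 to 975 mm from the base axis. Payload 7.1 kg.
Tool frame: the origin (TCP) lies at the very end of the fingers, on their centre line; the grasp point (between the pads) lies 19 mm behind it; y points along the fingers, z is the direction in which the jaws open and shut, and the axes are right-handed (so a half turn about y gives the same grasp; the last joint's range is limited). The gripper opens to 88 mm and grips with 3 to 60 N. Pads are 20 mm wide; open, the fingers measure 115 mm over their backs; the gripper's body (75 mm by 178 mm) begins 61 mm behind the grasp point.
Start: joints at [-1.284, 0.423, 1.63, -0, 1.089, -0.019], TCP at [188.178, -595.981, 222.675] pointing down, gripper open.
Joint ranges: [-3, 3], [-0.9, 2.11], [0.09, 2.58], [-1.31, 4.45], [0.11, 2.69], [-2.54, 2.54]. Speed limits (rad/s): [2.39, 2.39, 3.01, 3.14, 3.14, 3.14].

INTERFACE

Orientations are given as a rotation vector (axis times angle).
In Python, from workcell import ctrl gives the robot as it stands.
- The arm moves only by the shell command python3 -m jog 'ROWS'. ROWS is JSON, a list of rows, each a list of 3 entries, a list of its own where there are three numbers: the opening, from 0 (shut) to 1 (fully open), then the shift along the tool's x, y, z in cm, then the turn, a rotation vector about the tool's x, y, z in rad. In form: [[claw, [dx, dy, dz], [wx, wy, wz]], ...]. A call has 1 to 8 rows; each row is the pose to reach, as a shift and turn from the pose commanded when the call began, along the tool's axes at that moment; what a row does not reach only later rows make up. A row lasts 1/10 s, in which the tool goes at most 50 mm and 8.59 degrees, less where a joint would pass 70% of its speed; a pose out of reach is approached as far as the arm can. A call with a gripper value outside its range is refused whole. The fingers move at their own pace and stop on an object; the grip force is fixed at half the most. Time passes only in rows, so rows that repeat a pose let the fingers close. It gives the time, the measured TCP pose, the force and the opening at its end, in the units of the state.
- ctrl.get_obs(): the state, without advancing time (a new reading comes with each control period).
- ctrl.get_image(name): name is "side" or "top"; returns a dict with "color" (480x640x3 uint8, red, green, blue), "z_map" (480x640 float32, mm along the optical axis (not along the pixel's ray), 0 where there is no reading), "fx", "fy", "cx", "cy" (pixels), "pose" (4x4, takes a point from camera to world coordinates). Camera axes: x right, y down, z forward; pixel columns grow to the right and rows downward; lengths in mm; the calibration is good to about 2 mm. A picture is of the moment at which its call begins.
- ctrl.close_job(): hands the job in, once; it reports no verdict.
The state is a dict: "t": time; "qpos": joint angles; "qvel": joint speeds; "joint_torque": joint torques, N m; "ee_pos": TCP position; "orientation": TCP orientation; "ft_force": force on the tool from outside, world axes, zero at the start; "moment": the same for the moment, N m; "width": finger opening in mm.
Only numpy, scipy, OpenCV 4.12 (cv2) and the standard library are available. Lean on these libraries where they do the work, as an engineer would, in place of code of your own. Each camera call takes 0.05 s, during which the arm holds its last target.

TASK

Finish bolting the counting scale to the shelf; the ratchet on its last lag bolt is still set to undo. Before turning the bolt, flip the ratchet's direction lever across to tighten and swing the handle back counter-clockwise a good hand's breadth, feeling that it runs free and the bolt stays put. Then work the handle until the bolt pulls up firmly tight, without leaning on it so hard that the thread strips; leave the ratchet on the bolt, still set to tighten, and do not disturb the loose stock on the shelf.

Things in the scene. Friction and masses are not known exactly. Their poses are not given: they have to be found in the camera images.
- scale: bench counting scale, fixed. Grey housing 320 x 280 mm, 66 mm high, platter to 100 mm, green button (not needed) in front; on two 8 mm steel bars whose ends stick out 65 mm each side, a lag bolt in each. Origin on the shelf under its centre, x from front to back, y to its left. The bolt to tighten is at x -90, y -175 mm in this frame; the other three are tight
- lag_bolt (a joint): turn of that bolt, rad, growing as it screws in (clockwise from above). Starts at -2.4 to -1.3. Below 0 its washer stands proud and turning takes a steady 0.8 to 1.2 N m (5 to 8 N at 160 mm along the handle). At 0 the washer meets the bar; then resistance climbs by about 8 N m per rad. 2 to 4 N m is firmly tight; above about 6 N m (0.6 rad) the thread strips. Let go, it springs back a little but stays nipped
- bolt_rim (a point): a point on the rim of the washer that turns with the bolt, 14.5 mm from the bolt's axis, 10 mm above the shelf
- ratchet (a joint): swing of the ratchet handle about the upright bolt, rad, growing counter-clockwise from above; 0 is square to the scale's right side (along the scale's -y). Range -1.5 to 1.5, where the scale's side is in the way; starts between -0.35 and 0.15. Ratchet and socket cannot be lifted off the bolt. Running free takes under 0.4 N m, with clicks; the pawl catches every 0.39 rad
- head_top (a point): centre of the top of the ratchet's round head (48 mm across, 24 mm thick), on the bolt's axis, about 97 mm above the shelf. Axes: x along the handle towards its end, y to the left of that seen from above, z up
- grip (a point): middle of the ratchet's round grip: on its centreline, 185 mm from the bolt's axis and 12.6 mm below head_top. The grip is 27 mm thick and runs from 125 to 245 mm from the axis; the thinner shank (16 mm) from 50 to 125 mm
- lever (a joint): direction lever on top of the head, rad: 0 (start) is undo, 0.5 is tighten, with a snap over the middle; needs about 0.15 N m (5 N at the tab). Reads up to 0.11 short while its pawl rides on a tooth. Pivots 34 mm from the bolt's axis towards the grip, and points back over the head. At undo the ratchet drives counter-clockwise and runs free clockwise; at tighten the other way round
- lever_tip (a point): the lever's upright thumb tab (9 x 13 mm, rising 15 mm above the head's top): a point 33 mm from the pivot, 5 mm below the tab's top. Starts 8 mm to the -y side of the handle's centreline (head_top axes); push it sideways to 8 mm on the +y side. Its path passes nearly over the bolt's axis, so the push hardly turns the handle
- spare_lag_1: black lag bolt, 86 mm long, 22 mm thick, lying; bystander, loose on the shelf, not to be moved; origin under its centre
- spare_lag_2: black lag bolt, 86 mm long, 22 mm thick, lying; bystander, loose on the shelf, not to be moved; origin under its centre
- turnbuckle: stainless turnbuckle, 230 x 35 mm, 18 mm high; bystander, loose on the shelf, not to be moved; origin under its centre
- drawer_knob: white nylon drawer knob, 34 mm across, 32 mm high, standing; bystander, loose on the shelf, not to be moved; origin under its centre
- sorting_cup: blue plastic sorting cup, 76 mm across, 70 mm high, upright; bystander, loose on the shelf, not to be moved; origin under its centre
- spare_socket: bright steel socket, 27 mm across, 36 mm high, standing; bystander, loose on the shelf, not to be moved; origin under its centre

How it is judged (in metres and radians):
On the way, in this order (a step that is already met when the one before it is completed fails the run):
1. the direction lever is flipped across to tighten before the bolt is turned (lever past 0.33 rad, washer rim within 3 mm of where it was) (value of joint lever above 0.33 rad and distance of bolt_rim from where it was at the start of the episode below 0.003 m), for 0.2 s.
2. the handle has been swung free: grip at least 60 mm from where it started, bolt still not turned (within 3 mm at the washer's rim), lever still at tighten (all of step 1 and distance of grip from where it was at the start of the episode above 0.06 m), for 0.1 s.
3. the bolt is pulled up firmly tight (0.06 rad or more past the point where the washer meets the bar) (value of joint lag_bolt above 0.06 rad), for 0.1 s.
At the end, for the whole second after the job is handed in: The bolt stays tight (at least 0.01 rad past the washer's first touch), the lever is at tighten (past 0.33 rad), the ratchet handle is at rest, every loose piece lies within 30 mm of where it started and the cup stands upright (value of joint lag_bolt above 0.01 rad and value of joint lever above 0.33 rad and velocity of joint ratchet between -0.1 and 0.1 rad/s and distance of each of spare_lag_1, spare_lag_2, turnbuckle, drawer_knob, sorting_cup, spare_socket from where it was at the start of the episode below 0.03 m and angle between sorting_cup's own z axis and vertical below 0.3 rad).
It fails at once if the bolt is overtightened until its thread strips (more than 0.6 rad past the washer's first touch, about 6 N m) (value of joint lag_bolt above 0.6 rad).
It fails at once if a loose piece of stock is pushed more than 30 mm from its place (distance of any of spare_lag_1, spare_lag_2, turnbuckle, drawer_knob, sorting_cup, spare_socket from where it was at the start of the episode above 0.03 m).
It also fails if it takes over 72 s, if anything falls off the work surface, if the arm or the gripper's body presses on something with over 40 N, if the wrist force passes 120 N, or if a joint passes its speed limit or range.

## Working session

There is one attempt and no reset: what is moved stays moved. The work goes in short steps, Python scripts to look and compute and a shell command to move; the robot and the scene stay as the last step left them, time stands still between calls to the robot, and variables do not carry over. Pictures are saved under pics/ and viewed, and the job is handed in when it is done.

```bash
mkdir -p pics; ls; cat > h.py <<'E'
import numpy as np, cv2
from workcell import ctrl
def snap(n):
    d=ctrl.get_image(n); np.savez('pics/%s.npz'%n,**{k:np.array(v) for k,v in d.items()}); return d
def load(n): return dict(np.load('pics/%s.npz'%n))
def pt(d,u,v,z=None):
    zz=float(d['z_map'][int(v),int(u)]) if z is None else z
    p=np.array([(u-d['cx'])/d['fx']*zz,(v-d['cy'])/d['fy']*zz,zz,1]); return (np.array(d['pose'])@p)[:3]
def ptz(d,u,v,h):
    # intersect ray with world height h
    P=np.array(d['pose']); r=P[:3,:3]@np.array([(u-d['cx'])/d['fx'],(v-d['cy'])/d['fy'],1]); o=P[:3,3]
    return o+r*(h-o[2])/r[2]
def proj(d,p):
    P=np.linalg.inv(np.array(d['pose'])); c=P@np.append(p,1); return d['fx']*c[0]/c[2]+d['cx'],d['fy']*c[1]/c[2]+d['cy']
def crop(d,f,u0,v0,u1,v1,s):
    im=d['color'][v0:v1,u0:u1,::-1]; cv2.imwrite(f,cv2.resize(im,None,fx=s,fy=s,interpolation=cv2.INTER_CUBIC))
E
python3 - <<'E'
from h import *
for n in('top','side'):
    d=snap(n); cv2.imwrite('pics/%s0.png'%n,d['color'][:,:,::-1]); print(n,d['fx'],d['cx'],d['cy'],np.round(d['pose'],3))
o=ctrl.get_obs(); print({k:np.round(v,3) for k,v in o.items()})
E
```

```text
pics
top 595.3679741564782 322.3983769315085 227.27820770900394 [[ 2.000000e-02 -9.890000e-01  1.470000e-01  4.179100e+02]
 [-1.000000e+00 -1.800000e-02  9.000000e-03 -7.161600e+01]
 [-7.000000e-03 -1.470000e-01 -9.890000e-01  1.146743e+03]
 [ 0.000000e+00  0.000000e+00  0.000000e+00  1.000000e+00]]
side 624.4669277480576 318.45206251641963 236.50139015637828 [[-7.45000e-01 -4.40000e-01  5.02000e-01 -8.83400e+00]
 [-6.67000e-01  5.03000e-01 -5.49000e-01  5.42470e+02]
 [-1.10000e-02 -7.44000e-01 -6.68000e-01  8.55554e+02]
 [ 0.00000e+00  0.00000e+00  0.00000e+00  1.00000e+00]]
{'t': np.float64(0.1), 'qpos': array([-1.284,  0.424,  1.631, -0.   ,  1.089, -0.019]), 'qvel': array([-0.001, -0.   ,  0.   , -0.   , -0.   , -0.   ]), 'joint_torque': array([-0.0000e+00, -5.4562e+01, -2.7432e+01,  6.5000e-02,  1.9000e-02,
       -0.0000e+00]), 'ee_pos': array([ 188.021, -595.506,  221.986]), 'orientation': array([-0.317,  2.058, -2.055]), 'ft_force': array([-0.203, -0.541, -0.991]), 'moment': array([ 0.002, -0.011, -0.006]), 'width': np.float64(87.922)}
```

View pics/top0.png

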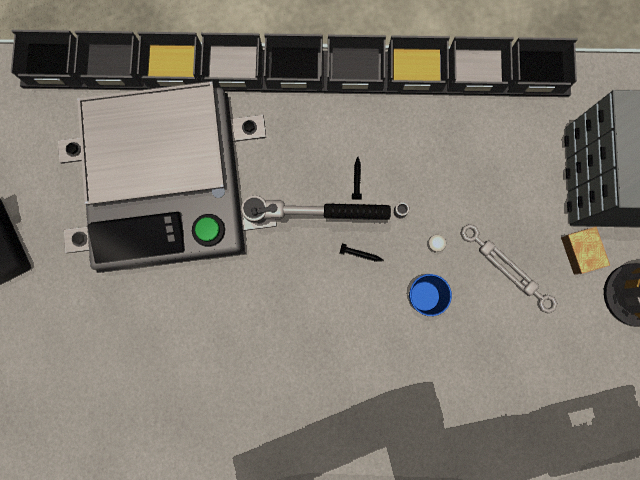

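View pics/side0.png

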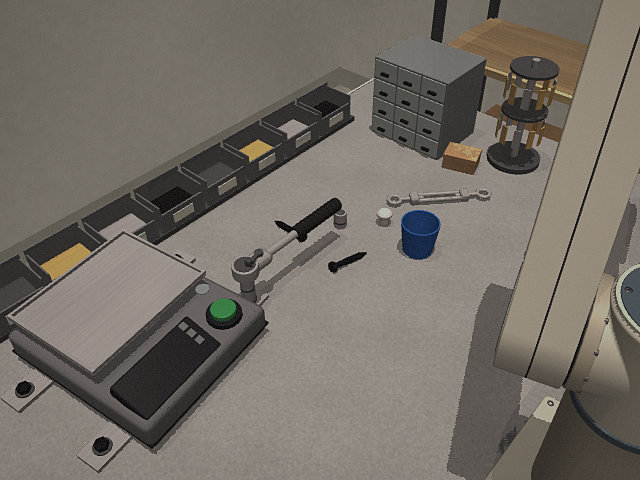

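Top view: the scale is on the left, the ratchet head is near (256,208) and the handle runs to (390,211). The socket is at (402,209), the spare lags at (357,178) and (361,253), the knob at (437,243) and the cup at (430,295). Next I'll enlarge this area.

```bash
python3 - <<'E'
from h import *
d=load('top'); crop(d,'pics/tc0.png',230,170,310,230,10)
d=load('side'); crop(d,'pics/sc0.png',215,190,355,295,5.7)
E
```

```text
(no output)
```

View pics/tc0.png

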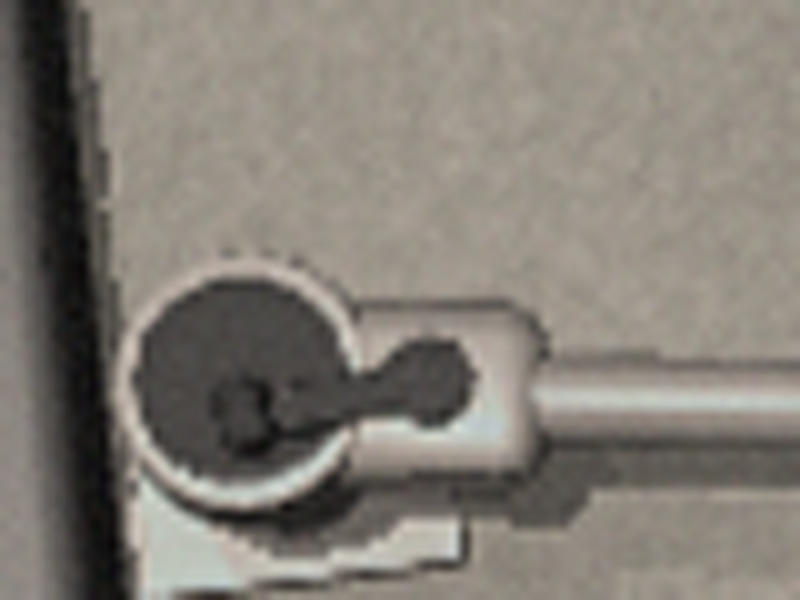

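View pics/sc0.png

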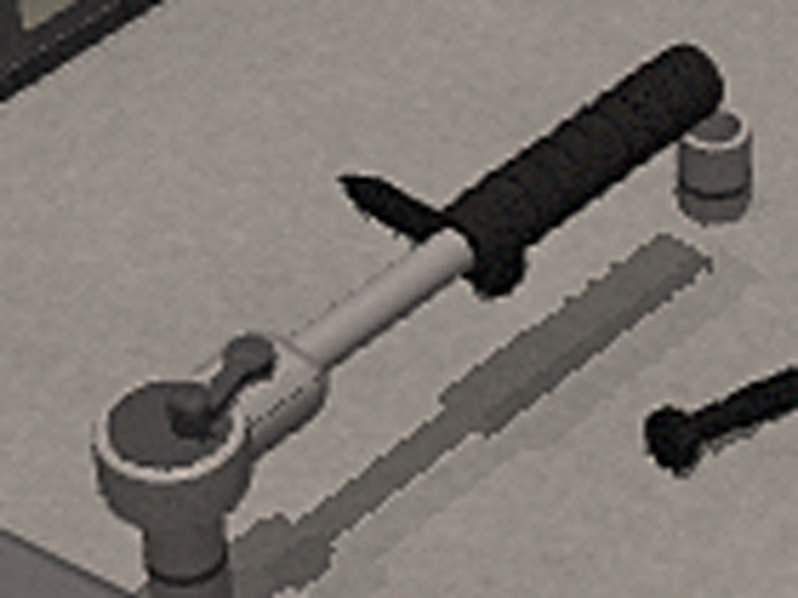

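```bash
python3 - <<'E'
from h import *
from scipy.spatial.transform import Rotation as R
d=load('top')
for nm,u,v in [('head',254.3,204),('headL',247,206),('piv',273,208),('tab?',254.5,210.5),('shank',300,210),('grip1',335,211),('grip2',380,211.5),('gend',389.5,211.5),('platter',150,150),('lag1',357,180),('lag2',361,253),('sock',402,209),('knob',437,243),('cuprim',430,277)]:
    print(nm,np.round(pt(d,u,v),1))
print('head@97',ptz(d,254.3,208,97),'tab@112',ptz(d,254.5,210.8,112))
s=load('side')
for nm,u,v in [('head',215+172/5.7,190+450/5.7),('tab',215+192/5.7,190+405/5.7),('grip',215+610/5.7,190+130/5.7)]:
    print(nm,np.round(pt(s,u,v),1))
print('head@97 side',ptz(s,215+173/5.7,190+427/5.7,97),'tab112',ptz(s,215+190/5.7,190+402/5.7,112))
print(R.from_rotvec(ctrl.get_obs()['orientation']).as_matrix().round(3))
# bolts of scale for its angle
for u,v in[(72,149),(249.5,127),(79,239)]: print(ptz(d,u,v,20))
z=d['z_map'][170:235,240:400]; 
P=np.array(d['pose']); vv,uu=np.mgrid[170:235,240:400]; q=np.stack([(uu-d['cx'])/d['fx']*z,(vv-d['cy'])/d['fy']*z,z],-1)@P[:3,:3].T+P[:3,3]
m=(q[...,2]>60)&(uu>290); p=q[m]; c=p[:,:2].mean(0); print('handle',c,np.linalg.svd(p[:,:2]-c)[2][0] if len(p)<3000 else len(p), p[:,2].max())
mh=(q[...,2]>93)&(q[...,2]<99.5)&(uu<266)&(uu>242); print('head mask',mh.sum(),q[mh][:,:2].min(0),q[mh][:,:2].max(0),q[mh].mean(0))
mt=(q[...,2]>104)&(uu<268); print('tab',mt.sum(),q[mt].round(1))
E
```

```text
head [613.2  61.2  98. ]
headL [609.3  74.2  97.7]
piv [605.2  26.8 105. ]
tab? [598.3  58.2 115.6]
shank [604.6 -20.8  93.3]
grip1 [602.8 -83.6  99.6]
grip2 [ 603.4 -163.9   99.4]
gend [ 603.8 -180.9   99.2]
platter [710.6 255.9  94.3]
lag1 [ 680.6 -126.5   11.1]
lag2 [ 537.1 -135.4   17.6]
sock [ 623.9 -213.6   15.7]
knob [ 557.2 -277.6   31.2]
cuprim [ 491.6 -260.3   52.2]
head@97 [606.07675425  61.05404679  97.        ] tab@112 [598.37510947  58.62222246 112.        ]
head [597.5  67.  100.3]
tab [595.9  58.6 114. ]
grip [ 599.5 -133.4   98.5]
head@97 side [607.11675555  57.97615926  97.        ] tab112 [598.92414254  56.84380386 112.        ]
[[-0.954 -0.     0.301]
 [-0.301  0.001 -0.954]
 [-0.    -1.    -0.001]]
[730.52983828 432.01014844  20.        ]
[781.21627126  86.09801318  20.        ]
[553.49577401 404.12411656  20.        ]
handle [ 599.42096297 -101.60952189] [ 0.06804097 -0.99768253] 1146.7429700452622
head mask 320 [582.5649612   41.37373393] [630.01107965  81.83295503] [606.11161925  62.39393924  97.3354847 ]
tab 79 [[ 417.9  -71.6 1146.7]
 [ 417.9  -71.6 1146.7]

[... 1148 characters left out ...]
.4]
 [ 599.1   53.1  106.4]
 [ 599.3   51.4  105.4]
 [ 599.4   49.7  104.9]
 [ 599.1   47.7  106.8]
 [ 599.4   46.1  105.5]
 [ 599.6   42.6  104.9]
 [ 599.6   39.1  104.8]
 [ 596.5   63.2  109.9]
 [ 595.6   60.8  115.3]
 [ 596.8   59.9  108.3]
 [ 595.6   57.2  115.8]
 [ 596.2   55.8  112.7]
 [ 597.    54.7  107.7]
 [ 597.6   53.3  104.6]
 [ 597.7   49.7  104.4]
 [ 597.5   46.   106.2]
 [ 594.5   63.   111. ]
 [ 594.6   61.3  110.6]
 [ 594.    59.1  114.2]
 [ 593.8   57.2  115.6]
 [ 594.3   55.7  113.1]
 [ 417.9  -71.6 1146.7]
 [ 592.7   61.1  111.3]
 [ 592.5   59.2  112.6]
 [ 592.3   57.3  113.9]
 [ 593.5   56.3  107.3]
 [ 592.    61.9  104.9]
 [ 591.8   60.   106. ]
 [ 417.9  -71.6 1146.7]]
```

The head axis is at about (606.5, 60) and its top at 97. The tab is at about (597.5, 59.5) and needs pushing towards +x. I'll write a small helper that turns targets into tool-frame shifts.

```bash
cat > plan.py <<'E'
import sys,numpy as np
from scipy.spatial.transform import Rotation as R
from workcell import ctrl
def Rt(yaw): # tool y down, z jaw at yaw
    z=np.array([np.cos(yaw),np.sin(yaw),0]); y=np.array([0,0,-1.]); return np.column_stack([np.cross(y,z),y,z])
def plan(pos,yaw,o=None):
    o=o or ctrl.get_obs(); M=R.from_rotvec(o['orientation']).as_matrix()
    s=M.T@(np.array(pos)-o['ee_pos'])/10; w=R.from_matrix(M.T@Rt(yaw)).as_rotvec()
    return s.round(2),w.round(3)
if __name__=='__main__':
    a=list(map(float,sys.argv[1:])); print(*plan(a[:3],a[3]))
E
python3 plan.py 565 64 170 0
```

```text
[-55.8    5.27 -51.53] [ 1.000e-03 -1.265e+00 -1.000e-03]
```

```bash
r='x'; python3 -m jog '[[0,[-55.8,5.27,-51.53],[0,-1.265,0]],[0,[-55.8,5.27,-51.53],[0,-1.265,0]],[0,[-55.8,5.27,-51.53],[0,-1.265,0]],[0,[-55.8,5.27,-51.53],[0,-1.265,0]],[0,[-55.8,5.27,-51.53],[0,-1.265,0]],[0,[-55.8,5.27,-51.53],[0,-1.265,0]],[0,[-55.8,5.27,-51.53],[0,-1.265,0]],[0,[-55.8,5.27,-51.53],[0,-1.265,0]]]'; python3 plan.py 565 64 170 0
```

```text
t: 0.9
ee_pos: [386.7, -247.7, 194.8]
orientation: [-1.181, 1.253, -1.253]
ft_force: [-0.0, -0.8, 0.5]
width: 27.1
[-32.17   2.49  15.95] [-0.    -0.059 -0.   ]
```

```bash
python3 -m jog '[[0,[-32.17,2.49,15.95],[0,-0.059,0]],[0,[-32.17,2.49,15.95],[0,-0.059,0]],[0,[-32.17,2.49,15.95],[0,-0.059,0]],[0,[-32.17,2.49,15.95],[0,-0.059,0]],[0,[-32.17,2.49,15.95],[0,-0.059,0]],[0,[-32.17,2.49,15.95],[0,-0.059,0]],[0,[-32.17,2.49,15.95],[0,-0.059,0]],[0,[-32.17,2.49,15.95],[0,-0.059,0]]]'; python3 plan.py 570 64 106 0
```

```text
t: 1.7
ee_pos: [568.2, 65.1, 169.6]
orientation: [-1.207, 1.21, -1.211]
ft_force: [-0.7, -0.0, -0.4]
width: 0.6
[0.11 6.36 0.17] [-0.001 -0.002 -0.001]
```

```bash
python3 -m jog '[[0,[0.1,3,0.2],[0,0,0]],[0,[0.1,5,0.2],[0,0,0]],[0,[0.1,6.4,0.2],[0,0,0]],[0,[0.1,6.4,0.2],[0,0,0]],[0,[0.1,6.4,0.2],[0,0,0]]]'; python3 - <<'E'
from h import *
for n in('top','side'): snap(n)
d=load('top'); crop(d,'pics/tc1.png',220,160,320,235,8)
d=load('side'); crop(d,'pics/sc1.png',205,180,345,285,5.7)
E
```

```text
t: 2.2
ee_pos: [568.3, 59.7, 106.3]
orientation: [-1.206, 1.214, -1.214]
ft_force: [0.1, -0.1, 0.7]
width: 0.6
```

View pics/tc1.png

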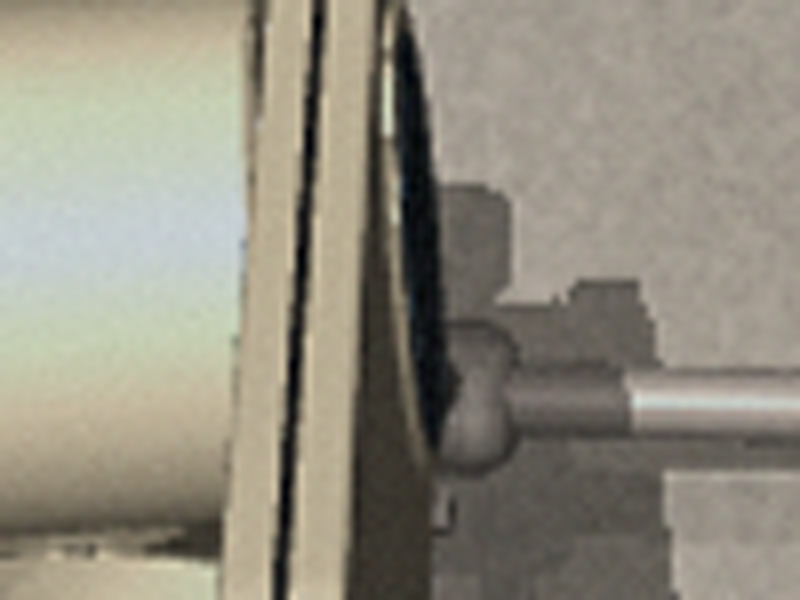

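View pics/sc1.png

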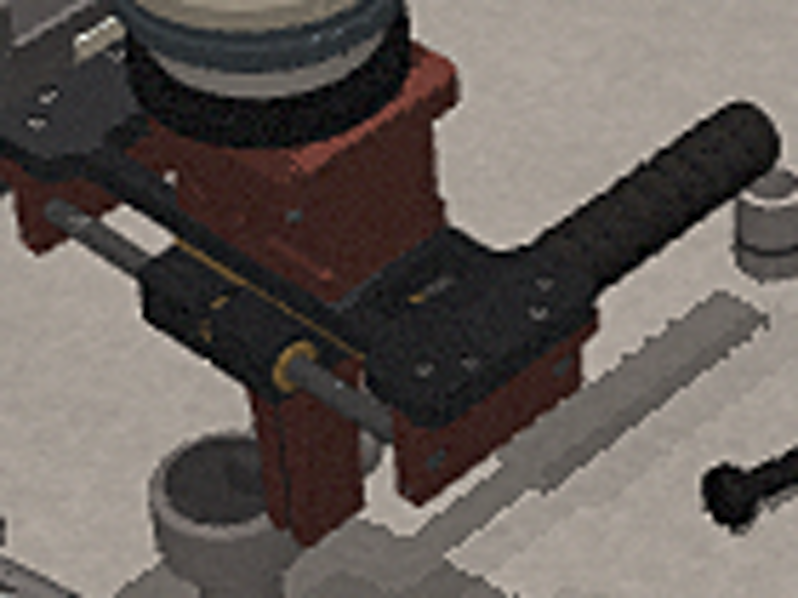

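The pads hang beside the head on the -x side of the tab, clear of it. I'll shift y by +6 mm and push towards +x in small steps.

```bash
python3 -m jog '[[0,[-0.6,0.05,0.3],[0,0,0]],[0,[-0.6,0.05,0.6],[0,0,0]],[0,[-0.6,0.05,0.8],[0,0,0]],[0,[-0.6,0.05,1.0],[0,0,0]],[0,[-0.6,0.05,1.2],[0,0,0]],[0,[-0.6,0.05,1.4],[0,0,0]],[0,[-0.6,0.05,1.4],[0,0,0]]]'
```

```text
t: 3.0
ee_pos: [582.6, 65.9, 105.6]
orientation: [-1.206, 1.214, -1.214]
ft_force: [0.4, 0.2, 0.4]
width: 0.7
```

```bash
python3 -m jog '[[0,[0,0,0.2],[0,0,0]],[0,[0,0,0.4],[0,0,0]],[0,[0,0,0.6],[0,0,0]],[0,[0,0,0.6],[0,0,0]]]'
```

```text
t: 3.4
ee_pos: [587.7, 66.3, 105.3]
orientation: [-1.207, 1.215, -1.213]
ft_force: [-3.4, 2.1, 0.8]
width: 0.4
```

```bash
python3 -m jog '[[0,[0,0,0.2],[0,0,0]],[0,[0,0,0.4],[0,0,0]],[0,[0,0,0.4],[0,0,0]]]';python3 -m jog '[[0,[0,0,0.2],[0,0,0]],[0,[0,0,0.4],[0,0,0]],[0,[0,0,0.4],[0,0,0]]]'
```

```text
t: 3.7
ee_pos: [593.6, 65.8, 105.9]
orientation: [-1.205, 1.212, -1.215]
ft_force: [0.1, -0.4, -1.4]
width: 0.4
t: 4.0
ee_pos: [596.8, 65.8, 105.7]
orientation: [-1.206, 1.213, -1.214]
ft_force: [-1.3, 0.4, -0.3]
width: 0.6
```

```bash
python3 -m jog '[[0,[0,0,0.15],[0,0,0]],[0,[0,0,0.3],[0,0,0]],[0,[0,0,0.3],[0,0,0]]]';python3 -m jog '[[0,[0,0,-1],[0,0,0]],[0,[0,-2,-2],[0,0,0]],[0,[0,-6,-3],[0,0,0]],[0,[0,-11,-3],[0,0,0]],[0.4,[10,-11,-3],[0,0,0]],[0.4,[15,-11,-3],[0,0,0]],[0.4,[18.5,-11,-1],[0,0,0]],[0.4,[18.5,-11,-1],[0,0,0]]]'; python3 - <<'E'
from h import *
for n in('top','side'): snap(n)
d=load('top'); crop(d,'pics/tc2.png',220,160,320,235,8)
d=load('side'); crop(d,'pics/sc2.png',205,180,345,285,5.7)
E
```

```text
t: 4.3
ee_pos: [597.9, 65.8, 105.3]
orientation: [-1.209, 1.216, -1.212]
ft_force: [-5.5, 0.7, 3.7]
width: 0.3
t: 5.1
ee_pos: [588.4, -121.6, 216.2]
orientation: [-1.205, 1.212, -1.216]
ft_force: [1.1, 0.6, 0.3]
width: 28.7
```

View pics/tc2.png

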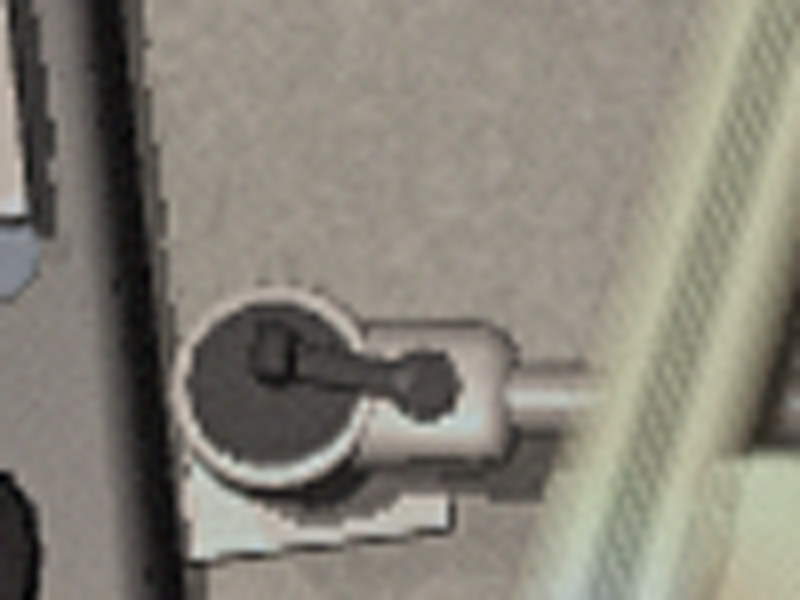

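View pics/sc2.png

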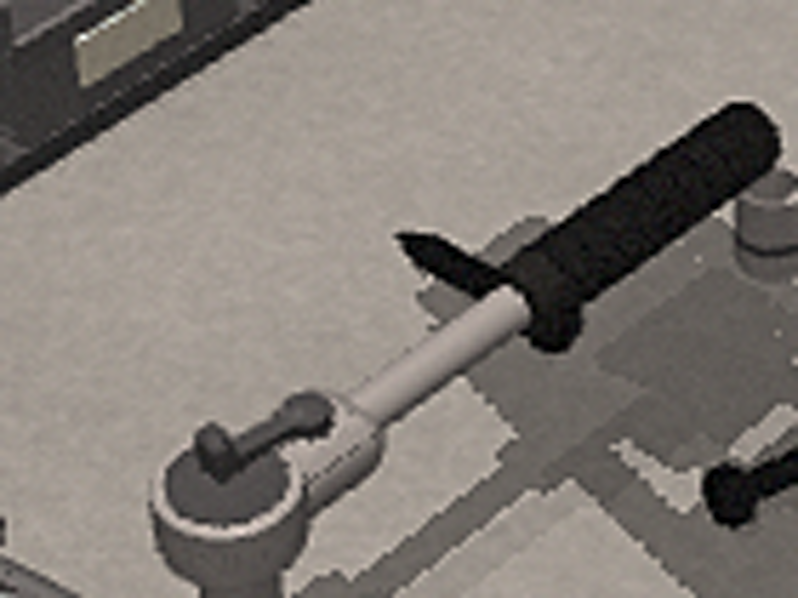

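The lever now points to the +y side of the handle line (tab at crop (275,350), pivot at (430,385)), and the handle has not visibly moved. Next is the grasp.

```bash
python3 - <<'E'
from h import *
d=load('side'); crop(d,'pics/sc3.png',270,190,350,250,10)
d=dict(np.load('pics/top.npz'))
E
python3 - <<'E'
from h import *
d=load('side')
z=d['z_map'];P=np.array(d['pose']);vv,uu=np.mgrid[0:480,0:640];q=np.stack([(uu-d['cx'])/d['fx']*z,(vv-d['cy'])/d['fy']*z,z],-1)@P[:3,:3].T+P[:3,3]
m=(z>0)&(q[...,2]>72)&(q[...,2]<110)&(q[...,1]<-70)&(q[...,1]>-190)&(q[...,0]>570)&(q[...,0]<640)
for y in range(-180,-70,15):
    k=m&(abs(q[...,1]-y)<8); p=q[k]
    if len(p): t=p[p[:,2]>np.quantile(p[:,2],.85)]; print(y,len(p),p[:,0].min(),p[:,0].max(),t.mean(0).round(1))
E
python3 plan.py 603.5 -125 66 0.0
```

```text
-180 62 590.2692771857094 614.9460983928235 [ 602.8 -177.6  101.6]
-165 99 590.2692771857094 615.1422407959041 [ 605.8 -165.2  102.3]
-150 93 590.8921997605472 616.0762290429324 [ 604.4 -150.2  102.4]
-135 97 590.8601487312254 615.6486266307012 [ 605.1 -135.   102. ]
-120 101 590.1114287499769 618.7316034952064 [ 607.6 -118.6  101.6]
-105 106 590.2939886929342 617.0665597120824 [ 604.  -105.7  102.2]
-90 103 589.8250215301761 615.9971932255016 [605.6 -90.3 102. ]
-75 88 592.021608605945 617.7137190907594 [605.3 -75.7 102. ]
[ 0.15 14.99  1.41] [-0.002 -0.01   0.001]
```

View pics/sc3.png

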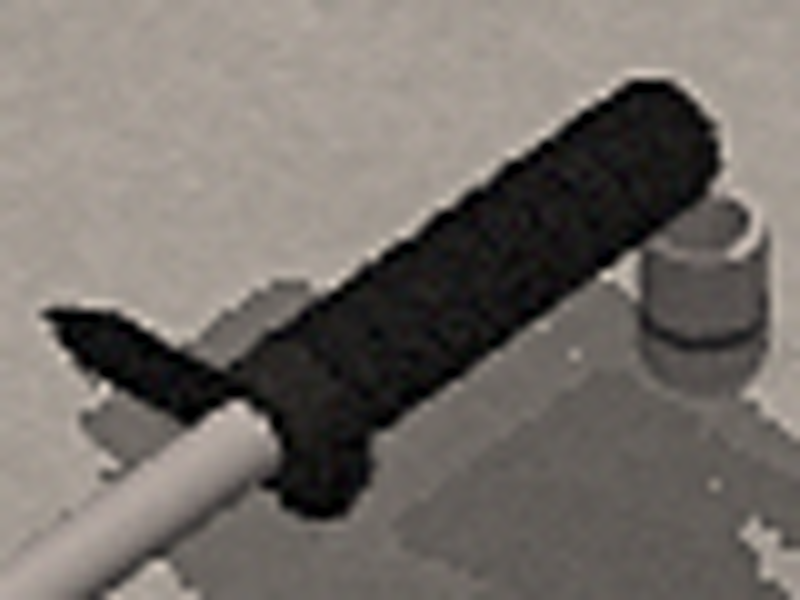

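```bash
python3 -m jog '[[0.7,[0.15,0,1.45],[0,-0.01,0]],[0.7,[0.15,0,1.45],[0,-0.01,0]],[0.7,[0.15,2,1.45],[0,-0.01,0]],[0.7,[0.15,6,1.45],[0,-0.01,0]],[0.7,[0.15,10,1.45],[0,-0.01,0]],[0.7,[0.15,13,1.45],[0,-0.01,0]],[0.7,[0.15,15,1.45],[0,-0.01,0]],[0.7,[0.15,15,1.45],[0,-0.01,0]]]'; python3 - <<'E'
from h import *
for n in('top','side'): snap(n)
d=load('side'); crop(d,'pics/sc4.png',205,160,345,265,5.7)
E
```

```text
t: 6.0
ee_pos: [599.9, -119.1, 62.7]
orientation: [-1.215, 1.21, -1.202]
ft_force: [-0.2, -0.1, -0.2]
width: 61.2
```

View pics/sc4.png

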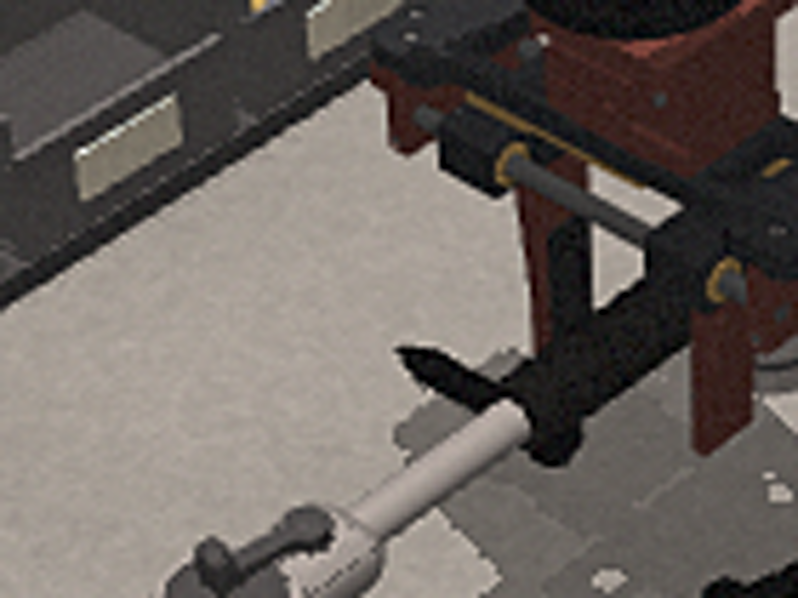

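Both fingers straddle the grip (jaws at crop (550,290) and (720,400)). I'll centre on it, close to a loose cage, and work out the arc.

```bash
python3 plan.py 604 -122 67 0; cat > arc.py <<'E'
import sys,numpy as np
from plan import plan,Rt
from workcell import ctrl
C=np.array([606.5,60.0])
# usage arc.py r z th0 step n   : TCP at radius r, handle at angle th (world), jaws tangential
o=ctrl.get_obs()
r,z,th0,st,n=map(float,sys.argv[1:])
for i in range(1,int(n)+1):
    th=th0+st*i
    s,w=plan([C[0]+r*np.cos(th),C[1]+r*np.sin(th),z],th+np.pi/2,o)
    print('[0.37,[%.2f,%.2f,%.2f],[%.2f,%.3f,%.2f]],'%(*s,*w),end='')
print()
E

```

```text
[ 0.21 -0.11  0.15] [ 0.     0.005 -0.   ]
```

```bash
python3 -m jog '[[0.37,[0.2,-0.1,0.15],[0,0,0]],[0.37,[0.2,-0.1,0.15],[0,0,0]],[0.37,[0.2,-0.1,0.15],[0,0,0]],[0.37,[0.2,-0.1,0.15],[0,0,0]],[0.37,[0.2,-0.1,0.15],[0,0,0]]]'; python3 arc.py 182 67 -1.583 0.08 8
```

```text
t: 6.6
ee_pos: [604.3, -122.7, 66.9]
orientation: [-1.211, 1.206, -1.207]
ft_force: [0.1, 0.6, -0.2]
width: 32.8
[0.37,[-0.11,-0.01,1.45],[-0.00,-0.064,0.00]],[0.37,[-0.26,-0.00,2.90],[-0.00,-0.144,0.00]],[0.37,[-0.52,-0.00,4.33],[-0.00,-0.224,0.00]],[0.37,[-0.90,-0.00,5.74],[-0.00,-0.304,0.00]],[0.37,[-1.39,-0.00,7.11],[-0.00,-0.384,0.00]],[0.37,[-1.99,-0.00,8.43],[-0.00,-0.464,0.00]],[0.37,[-2.70,-0.00,9.71],[-0.00,-0.544,0.00]],[0.37,[-3.50,-0.00,10.92],[-0.00,-0.624,0.00]],
```

```bash
python3 -m jog '[[0.37,[-0.11,0,1.45],[0,-0.064,0]],[0.37,[-0.26,0,2.90],[0,-0.144,0]],[0.37,[-0.52,0,4.33],[0,-0.224,0]]]'; python3 -m jog '[[0.37,[0,0,0],[0,0,0]]]'; python3 - <<'E'
from h import *
d=snap('top'); crop(d,'pics/tc5.png',220,160,320,235,8)
d=snap('side'); crop(d,'pics/sc5.png',205,160,345,265,5.7)
E
python3 arc.py 182 67 -1.343 0.08 8
```

```text
t: 6.9
ee_pos: [647.7, -117.4, 66.6]
orientation: [-1.31, 1.038, -1.037]
ft_force: [-0.7, -0.3, -0.2]
width: 32.4
t: 7.0
ee_pos: [649.0, -117.1, 66.7]
orientation: [-1.308, 1.037, -1.04]
ft_force: [0.4, -0.7, -0.7]
width: 32.5
[0.37,[-0.03,-0.07,1.51],[0.00,-0.082,-0.00]],[0.37,[-0.21,-0.07,2.96],[0.00,-0.162,-0.00]],[0.37,[-0.50,-0.07,4.38],[0.00,-0.242,-0.00]],[0.37,[-0.91,-0.07,5.78],[0.00,-0.322,-0.00]],[0.37,[-1.42,-0.07,7.14],[0.00,-0.402,-0.00]],[0.37,[-2.04,-0.07,8.46],[0.00,-0.482,-0.00]],[0.37,[-2.77,-0.07,9.72],[0.00,-0.562,-0.00]],[0.37,[-3.59,-0.07,10.92],[0.00,-0.642,-0.00]],
```

View pics/sc5.png

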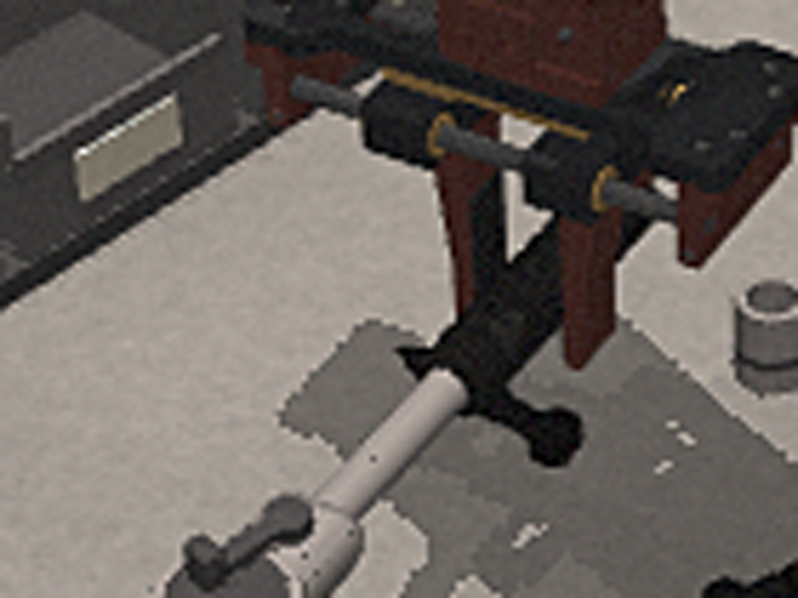

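The handle is following freely with under 1 N of resistance. I'll continue the backswing.

```bash
python3 -m jog '[[0.37,[-0.03,-0.07,1.51],[0,-0.08,0]],[0.37,[-0.21,-0.07,2.96],[0,-0.16,0]],[0.37,[-0.5,-0.07,4.38],[0,-0.24,0]],[0.37,[-0.91,-0.07,5.78],[0,-0.32,0]],[0.37,[-1.42,-0.07,7.14],[0,-0.40,0]],[0.37,[-2.04,-0.07,8.46],[0,-0.48,0]],[0.37,[-2.77,-0.07,9.72],[0,-0.56,0]],[0.37,[-3.59,-0.07,10.92],[0,-0.64,0]]]';python3 arc.py 182 67 -0.703 0.08 5
```

```text
t: 7.9
ee_pos: [745.1, -57.9, 67.0]
orientation: [-1.501, 0.55, -0.548]
ft_force: [-0.3, -1.9, -0.3]
width: 32.7
[0.37,[-0.05,0.00,1.49],[0.00,-0.079,-0.00]],[0.37,[-0.22,0.00,2.93],[0.00,-0.159,-0.00]],[0.37,[-0.51,-0.00,4.36],[0.00,-0.239,-0.00]],[0.37,[-0.91,-0.00,5.76],[0.00,-0.319,-0.00]],[0.37,[-1.42,-0.00,7.12],[0.00,-0.399,-0.00]],
```

```bash
python3 -m jog '[[0.37,[-0.05,0,1.49],[0,-0.08,0]],[0.37,[-0.22,0,2.93],[0,-0.16,0]],[0.37,[-0.51,0,4.36],[0,-0.24,0]],[0.37,[-0.91,0,5.76],[0,-0.32,0]],[0.37,[-1.42,0,7.12],[0,-0.40,0]],[0.37,[-1.42,0,7.12],[0,-0.40,0]]]';python3 - <<'E'
from h import *
d=snap('top'); cv2.imwrite('pics/t6.png',d['color'][:,:,::-1])
d=snap('side'); crop(d,'pics/sc6.png',165,160,325,280,5)
E
python3 arc.py 182 67 -0.303 -0.08 8
```

```text
t: 8.5
ee_pos: [780.5, 7.3, 67.1]
orientation: [-1.558, 0.238, -0.237]
ft_force: [0.1, -1.0, -0.1]
width: 32.5
[0.37,[-0.04,0.00,-1.45],[0.00,0.078,-0.00]],[0.37,[-0.21,0.00,-2.89],[0.00,0.158,-0.00]],[0.37,[-0.50,0.00,-4.32],[0.00,0.238,-0.00]],[0.37,[-0.90,0.01,-5.72],[0.00,0.318,-0.00]],[0.37,[-1.41,0.01,-7.08],[0.00,0.398,-0.00]],[0.37,[-2.03,0.01,-8.40],[0.00,0.478,-0.00]],[0.37,[-2.75,0.01,-9.67],[0.00,0.558,-0.00]],[0.37,[-3.56,0.01,-10.87],[0.00,0.638,-0.00]],
```

View pics/sc6.png

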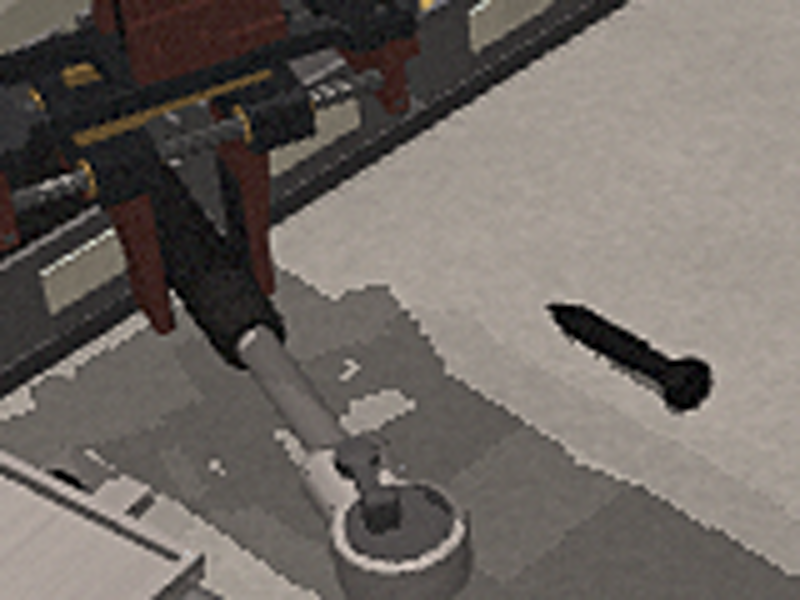

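View pics/t6.png

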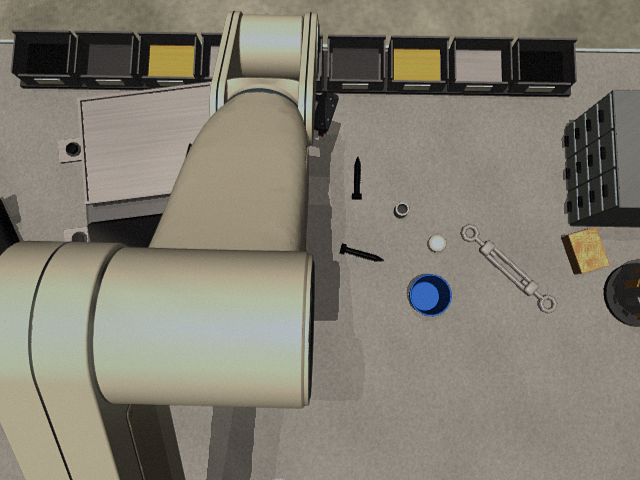

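All the stock is in place and the backswing of about 1.28 rad is complete. Now the tightening stroke, clockwise; the first 1.2 rad cannot reach seating.

```bash
python3 -m jog '[[0.37,[-0.04,0,-1.45],[0,0.08,0]],[0.37,[-0.21,0,-2.89],[0,0.16,0]],[0.37,[-0.5,0,-4.32],[0,0.24,0]],[0.37,[-0.9,0,-5.72],[0,0.32,0]],[0.37,[-1.41,0,-7.08],[0,0.4,0]],[0.37,[-2.03,0,-8.4],[0,0.48,0]],[0.37,[-2.75,0,-9.67],[0,0.56,0]],[0.37,[-3.56,0,-10.87],[0,0.64,0]]]';python3 arc.py 182 67 -0.943 -0.08 7
```

```text
t: 9.4
ee_pos: [714.0, -87.3, 67.2]
orientation: [-1.439, 0.741, -0.741]
ft_force: [2.4, 6.4, -1.8]
width: 32.4
[0.37,[-0.09,0.02,-1.50],[-0.00,0.073,-0.00]],[0.37,[-0.25,0.02,-2.95],[-0.00,0.153,-0.00]],[0.37,[-0.53,0.01,-4.37],[-0.00,0.233,-0.00]],[0.37,[-0.92,0.01,-5.78],[-0.00,0.313,-0.00]],[0.37,[-1.43,0.01,-7.14],[-0.00,0.393,-0.00]],[0.37,[-2.04,0.01,-8.46],[-0.00,0.473,-0.00]],[0.37,[-2.75,0.01,-9.73],[-0.00,0.553,-0.00]],
```

```bash
python3 -m jog '[[0.37,[-0.09,0,-1.5],[0,0.073,0]],[0.37,[-0.25,0,-2.95],[0,0.153,0]],[0.37,[-0.53,0,-4.37],[0,0.233,0]],[0.37,[-0.92,0,-5.78],[0,0.313,0]],[0.37,[-1.43,0,-7.14],[0,0.393,0]],[0.37,[-2.04,0,-8.46],[0,0.473,0]],[0.37,[-2.75,0,-9.73],[0,0.553,0]]]';python3 arc.py 182 67 -1.503 -0.05 8
```

```text
t: 10.1
ee_pos: [620.0, -122.6, 67.7]
orientation: [-1.238, 1.157, -1.16]
ft_force: [5.5, 2.9, -2.4]
width: 32.6
[0.37,[-0.13,0.07,-1.02],[-0.00,0.050,-0.00]],[0.37,[-0.20,0.06,-1.93],[-0.00,0.100,-0.00]],[0.37,[-0.31,0.06,-2.83],[-0.00,0.150,-0.00]],[0.37,[-0.47,0.06,-3.73],[-0.00,0.200,-0.00]],[0.37,[-0.67,0.06,-4.61],[-0.00,0.250,-0.00]],[0.37,[-0.92,0.05,-5.49],[-0.00,0.300,-0.00]],[0.37,[-1.21,0.05,-6.35],[-0.00,0.350,-0.00]],[0.37,[-1.55,0.05,-7.20],[-0.00,0.400,-0.00]],
```

```bash
python3 -m jog '[[0.37,[-0.13,0.06,-1.02],[0,0.05,0]],[0.37,[-0.2,0.06,-1.93],[0,0.10,0]],[0.37,[-0.31,0.06,-2.83],[0,0.15,0]],[0.37,[-0.47,0.06,-3.73],[0,0.2,0]]]';python3 arc.py 182 67 -1.703 -0.05 4
```

```text
t: 10.5
ee_pos: [583.3, -121.3, 67.5]
orientation: [-1.141, 1.301, -1.307]
ft_force: [5.2, 0.6, -3.0]
width: 32.5
[0.37,[-0.11,0.04,-1.00],[-0.01,0.051,0.00]],[0.37,[-0.17,0.04,-1.90],[-0.01,0.101,-0.00]],[0.37,[-0.29,0.03,-2.81],[-0.01,0.151,-0.00]],[0.37,[-0.45,0.03,-3.70],[-0.01,0.201,-0.00]],
```

```bash
python3 -m jog '[[0.37,[-0.11,0.04,-1.0],[0,0.05,0]],[0.37,[-0.17,0.04,-1.9],[0,0.10,0]],[0.37,[-0.29,0.03,-2.81],[0,0.15,0]],[0.37,[-0.45,0.03,-3.7],[0,0.2,0]]]';python3 arc.py 182 67 -1.903 -0.05 4
```

```text
t: 10.9
ee_pos: [547.3, -112.6, 67.3]
orientation: [-1.031, 1.444, -1.451]
ft_force: [5.7, -2.3, -1.8]
width: 32.4
[0.37,[-0.08,0.02,-0.94],[-0.01,0.052,-0.00]],[0.37,[-0.15,0.02,-1.85],[-0.01,0.102,-0.00]],[0.37,[-0.26,0.01,-2.75],[-0.01,0.152,-0.00]],[0.37,[-0.42,0.01,-3.65],[-0.01,0.202,-0.00]],
```

```bash
python3 -m jog '[[0.37,[-0.08,0.02,-0.94],[0,0.05,0]],[0.37,[-0.15,0.02,-1.85],[0,0.10,0]],[0.37,[-0.26,0.01,-2.75],[0,0.15,0]],[0.37,[-0.42,0.01,-3.65],[0,0.2,0]]]';python3 arc.py 182 67 -2.103 -0.05 4
```

```text
t: 11.3
ee_pos: [513.9, -97.1, 67.1]
orientation: [-0.906, 1.584, -1.591]
ft_force: [4.0, -3.2, -1.7]
width: 32.7
[0.37,[-0.06,0.00,-0.90],[-0.01,0.052,-0.00]],[0.37,[-0.13,0.00,-1.81],[-0.01,0.102,-0.00]],[0.37,[-0.24,-0.00,-2.71],[-0.01,0.152,-0.00]],[0.37,[-0.40,-0.01,-3.61],[-0.01,0.202,-0.00]],
```

```bash
python3 -m jog '[[0.37,[-0.06,0,-0.9],[0,0.05,0]],[0.37,[-0.13,0,-1.81],[0,0.10,0]],[0.37,[-0.24,0,-2.71],[0,0.15,0]],[0.37,[-0.4,0,-3.61],[0,0.2,0]]]';python3 arc.py 182 67 -2.303 -0.05 4;python3 -c "
from workcell import ctrl;o=ctrl.get_obs();print(o['qpos'])"
```

```text
t: 11.7
ee_pos: [484.9, -75.6, 67.1]
orientation: [-0.766, 1.719, -1.726]
ft_force: [5.8, -5.6, -2.1]
width: 32.7
[0.37,[-0.04,0.00,-0.93],[-0.01,0.052,-0.00]],[0.37,[-0.11,-0.00,-1.83],[-0.01,0.102,-0.00]],[0.37,[-0.22,-0.01,-2.74],[-0.01,0.152,-0.00]],[0.37,[-0.38,-0.01,-3.63],[-0.01,0.202,-0.00]],
[-1.78266737e-01  4.81485139e-01  2.01817997e+00 -1.69214188e-03
  6.36893183e-01  5.53442893e-01]
```

```bash
python3 -m jog '[[0.37,[-0.04,0,-0.93],[0,0.05,0]],[0.37,[-0.11,0,-1.83],[0,0.10,0]],[0.37,[-0.11,0,-1.83],[0,0.10,0]]]';python3 arc.py 182 67 -2.403 -0.05 4
```

```text
t: 12.0
ee_pos: [471.8, -62.5, 67.1]
orientation: [-0.692, 1.784, -1.791]
ft_force: [5.0, -9.4, -1.9]
width: 32.5
[0.37,[-0.03,0.00,-0.90],[-0.01,0.053,-0.00]],[0.37,[-0.10,-0.00,-1.81],[-0.01,0.103,-0.00]],[0.37,[-0.22,-0.01,-2.71],[-0.01,0.153,-0.00]],[0.37,[-0.38,-0.01,-3.61],[-0.01,0.203,-0.00]],
```

Tangential force has risen from about 5.5 N to 10.3 N, so the bolt is seating. I'll go on gently.

```bash
python3 -m jog '[[0.37,[-0.03,0,-0.9],[0,0.05,0]],[0.37,[-0.1,0,-1.81],[0,0.10,0]],[0.37,[-0.1,0,-1.81],[0,0.10,0]]]';python3 arc.py 182 67 -2.503 -0.05 3
```

```text
t: 12.3
ee_pos: [460.8, -48.8, 67.1]
orientation: [-0.611, 1.847, -1.855]
ft_force: [5.3, -12.4, -2.7]
width: 32.4
[0.37,[-0.01,0.01,-0.97],[-0.01,0.054,-0.00]],[0.37,[-0.08,0.00,-1.87],[-0.01,0.104,-0.00]],[0.37,[-0.20,-0.00,-2.78],[-0.01,0.154,-0.00]],
```

```bash
python3 -m jog '[[0.37,[-0.01,0,-0.9],[0,0.05,0]],[0.37,[-0.06,0,-1.6],[0,0.09,0]],[0.37,[-0.06,0,-1.6],[0,0.09,0]],[0.37,[-0.06,0,-1.6],[0,0.09,0]]]';python3 arc.py 182 67 -2.583 0.03 3
```

```text
t: 12.7
ee_pos: [452.3, -36.3, 67.2]
orientation: [-0.537, 1.902, -1.911]
ft_force: [5.7, -14.4, -3.5]
width: 32.7
[0.37,[0.01,0.02,0.55],[-0.01,-0.035,-0.00]],[0.37,[-0.02,0.02,1.10],[-0.01,-0.065,-0.00]],[0.37,[-0.06,0.03,1.64],[-0.01,-0.095,-0.00]],
```

```bash
python3 - <<'E'
from h import *
d=snap('side'); crop(d,'pics/sc7.png',160,190,320,310,5)
d=snap('top'); cv2.imwrite('pics/t7.png',d['color'][:,:,::-1])
E
```

```text
(no output)
```

View pics/sc7.png

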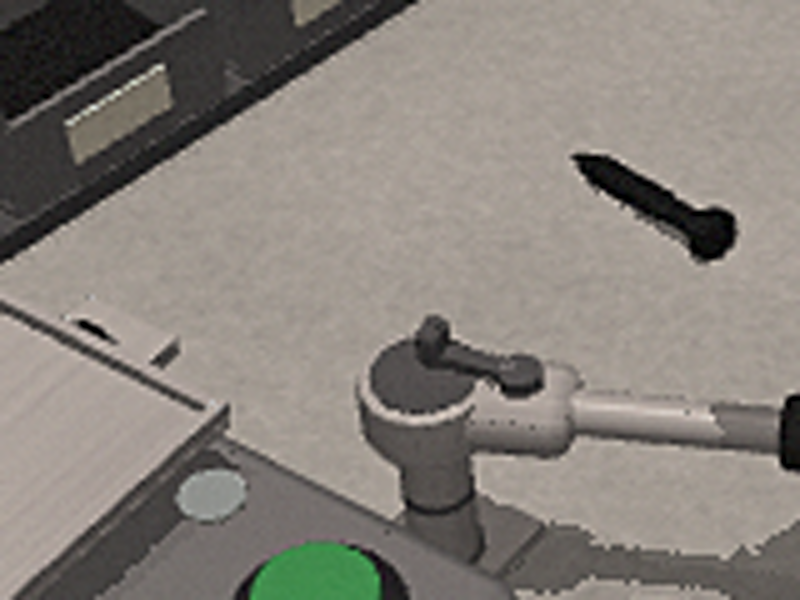

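View pics/t7.png

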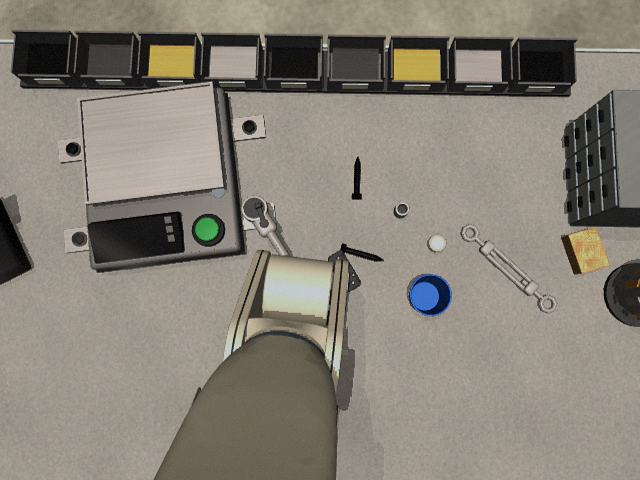

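The lever is still on the tighten side. The handle is at about -2.57 rad in the world frame, clear of the scale, and the stock is undisturbed. The load is about 15 N, or 2.8 N m, which is firmly tight. I'll ease off, open and lift.

```bash
python3 -m jog '[[0.37,[0,0,0.15],[0,0,0]],[0.37,[0,0,0.3],[0,0,0]],[0.37,[0,0,0.45],[0,0,0]],[0.37,[0,0,0.6],[0,0,0]],[0.37,[0,0,0.8],[0,0,0]],[0.37,[0,0,0.8],[0,0,0]]]'
```

```text
t: 13.4
ee_pos: [457.4, -43.0, 67.3]
orientation: [-0.534, 1.902, -1.911]
ft_force: [7.9, -10.0, -4.1]
width: 32.8
```

```bash
python3 -m jog '[[0.37,[0,0,0.2],[0,-0.01,0]],[0.37,[0,0,0.4],[0,-0.02,0]],[0.37,[0,0,0.6],[0,-0.03,0]],[0.37,[0,0,0.8],[0,-0.04,0]],[0.37,[0,0,0.8],[0,-0.04,0]]]'; python3 -m jog '[[0.37,[0,0,0.2],[0,-0.01,0]],[0.37,[0,0,0.4],[0,-0.02,0]],[0.37,[0,0,0.6],[0,-0.03,0]],[0.37,[0,0,0.8],[0,-0.04,0]],[0.37,[0,0,0.8],[0,-0.04,0]]]'
```

```text
t: 13.9
ee_pos: [461.9, -49.4, 67.4]
orientation: [-0.567, 1.877, -1.885]
ft_force: [8.3, -5.7, -3.9]
width: 32.7
t: 14.4
ee_pos: [465.4, -55.9, 67.3]
orientation: [-0.603, 1.853, -1.86]
ft_force: [6.6, -5.3, -2.1]
width: 32.8
```

```bash
python3 -m jog '[[0.37,[0,0,0.2],[0,-0.01,0]],[0.37,[0,0,0.4],[0,-0.02,0]],[0.37,[0,0,0.6],[0,-0.03,0]],[0.37,[0,0,0.8],[0,-0.04,0]],[0.37,[0,0,0.8],[0,-0.04,0]]]'; python3 - <<'E'
from h import *
d=snap('side'); crop(d,'pics/sc8.png',200,220,360,340,5)
E
```

```text
t: 14.9
ee_pos: [469.3, -62.0, 67.1]
orientation: [-0.637, 1.829, -1.834]
ft_force: [3.8, -2.2, -0.1]
width: 32.6
```

View pics/sc8.png

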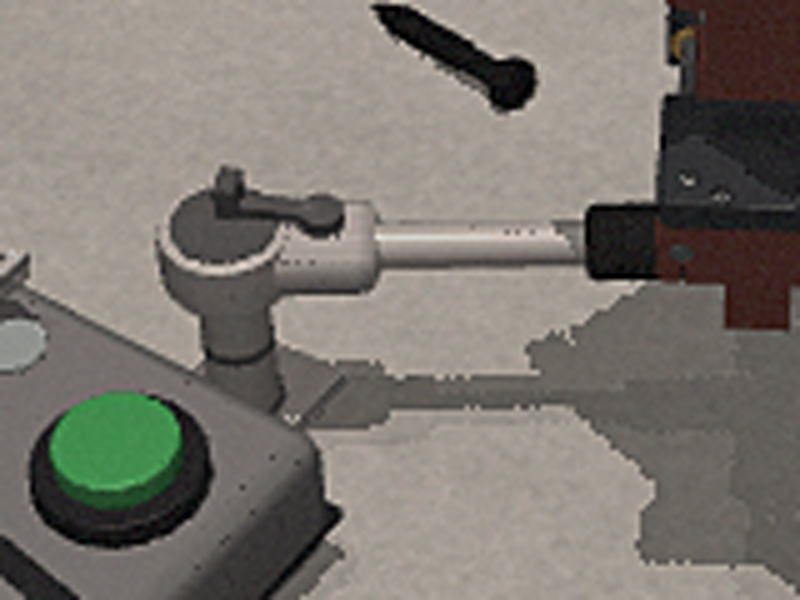

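```bash
python3 -m jog '[[0.37,[0,0,0.2],[0,-0.01,0]],[0.37,[0,0,0.4],[0,-0.02,0]],[0.37,[0,0,0.6],[0,-0.03,0]],[0.37,[0,0,0.6],[0,-0.03,0]]]';python3 -m jog '[[0.37,[0,0,0.2],[0,0,0]],[0.37,[0,0,0.2],[0,0,0]]]'
```

```text
t: 15.35
ee_pos: [471.3, -65.5, 66.3]
orientation: [-0.667, 1.812, -1.812]
ft_force: [3.2, -0.4, 1.5]
width: 32.4
t: 15.55
ee_pos: [472.8, -66.9, 66.3]
orientation: [-0.667, 1.812, -1.812]
ft_force: [4.5, -2.4, 0.4]
width: 32.2
```

```bash
python3 -m jog '[[0.45,[0,0,0.2],[0,0,0]],[0.5,[0,0,0.2],[0,0,0]],[0.6,[0,0,0.2],[0,0,0]],[0.8,[0,0,0.2],[0,0,0]],[0.8,[0,0,0.2],[0,0,0]]]'; python3 - <<'E'
from h import *
d=snap('side'); crop(d,'pics/sc9.png',200,220,360,340,5)
print(ctrl.get_obs()['ft_force'])
E
```

```text
t: 16.05
ee_pos: [473.4, -68.2, 66.2]
orientation: [-0.668, 1.813, -1.812]
ft_force: [2.9, 0.3, 0.4]
width: 64.5
[3.03117422 0.2729996  0.83144775]
```

View pics/sc9.png

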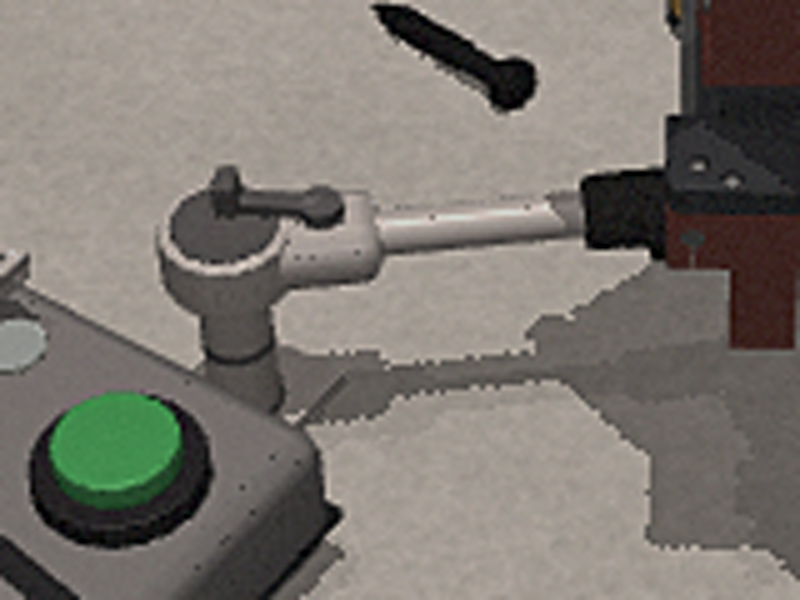

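```bash
python3 -m jog '[[0.8,[0,0,0],[0,0,0]],[0.8,[0,-2,0],[0,0,0]],[0.8,[0,-6,0],[0,0,0]],[0.8,[0,-11,0],[0,0,0]],[0.8,[0,-14,0],[0,0,0]],[0.8,[0,-14,0],[0,0,0]]]'; python3 - <<'E'
from h import *
d=snap('side'); crop(d,'pics/sc10.png',200,220,360,340,5)
print(ctrl.get_obs()['ft_force'])
E
```

```text
t: 16.7
ee_pos: [475.1, -68.4, 209.8]
orientation: [-0.662, 1.808, -1.813]
ft_force: [-0.6, -0.5, -0.4]
width: 70.2
[-0.47003714 -0.1051024  -0.18605926]
```

View pics/sc10.png

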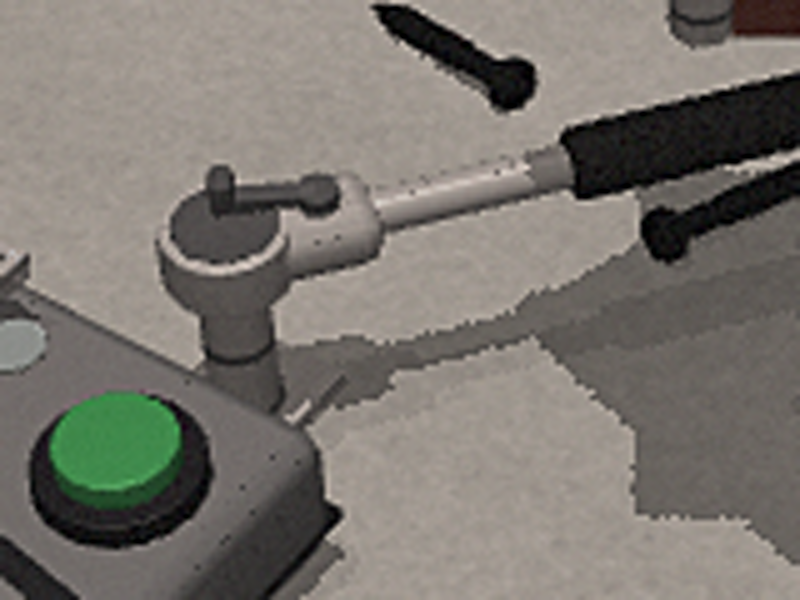

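The handle sprang back further when released. I'll check that it is at rest and measure its angle.

```bash
cat > ha.py <<'E'
from h import *
def ang():
    d=snap('side')
    z=d['z_map'];P=np.array(d['pose']);vv,uu=np.mgrid[0:480,0:640];q=np.stack([(uu-d['cx'])/d['fx']*z,(vv-d['cy'])/d['fy']*z,z],-1)@P[:3,:3].T+P[:3,3]
    r=np.hypot(q[...,0]-606.5,q[...,1]-60)
    m=(z>0)&(q[...,2]>60)&(q[...,2]<112)&(r>70)&(r<235)&(q[...,1]<40)
    p=q[m]; a=np.arctan2(p[:,1]-60,p[:,0]-606.5); return np.median(a),m.sum(),np.median(a[r[m]>180]),np.median(a[r[m]<120]),d
if __name__=='__main__':
    for i in range(3): print(ang()[:4])
E
python3 ha.py; python3 - <<'E'
from h import *
d=snap('top'); crop(d,'pics/t10.png',230,170,390,290,5)
E
```

```text
(np.float64(-2.1227592448417814), np.int64(1170), np.float64(-2.1189681880466837), np.float64(-2.121799984720596))
(np.float64(-2.1224773019465832), np.int64(1172), np.float64(-2.119023166331517), np.float64(-2.118033372726228))
(np.float64(-2.122606657250051), np.int64(1168), np.float64(-2.118573365248647), np.float64(-2.1199936367351357))
```

View pics/t10.png

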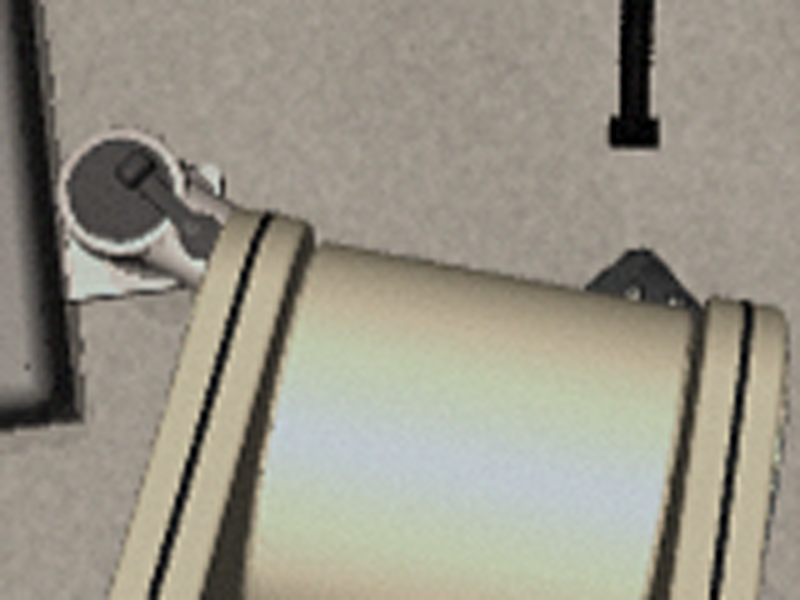

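The handle now rests at -2.12 rad; it was freed as the spring unwound. I'll re-engage and feel for where the load starts, to confirm the bolt is still nipped.

```bash
python3 plan.py 511.6 -95.3 67 -0.549
```

```text
[-1.26 13.74  4.67] [ 0.003 -0.316  0.002]
```

```bash
python3 -m jog '[[0.8,[-1.26,0,4.67],[0,-0.15,0]],[0.8,[-1.26,0,4.67],[0,-0.316,0]],[0.8,[-1.26,2,4.67],[0,-0.316,0]],[0.8,[-1.26,6,4.67],[0,-0.316,0]],[0.8,[-1.26,10,4.67],[0,-0.316,0]],[0.8,[-1.26,13.7,4.67],[0,-0.316,0]],[0.8,[-1.26,13.7,4.67],[0,-0.316,0]],[0.37,[-1.26,13.7,4.67],[0,-0.316,0]]]'; python3 -m jog '[[0.37,[0,0,0],[0,0,0]],[0.37,[0,0,0],[0,0,0]],[0.37,[0,0,0],[0,0,0]],[0.37,[0,0,0],[0,0,0]]]'; python3 ha.py |tail -1; python3 arc.py 182 67 -2.12 -0.05 8
```

```text
t: 17.75
ee_pos: [512.6, -95.4, 68.3]
orientation: [-0.901, 1.604, -1.599]
ft_force: [0.5, -0.3, 1.5]
width: 65.2
t: 18.15
ee_pos: [514.4, -95.8, 70.4]
orientation: [-0.896, 1.599, -1.602]
ft_force: [-0.7, 0.1, 0.1]
width: 34.3
(np.float64(-2.141257880843081), np.int64(832), np.float64(-2.235858362793315), np.float64(-2.1304060633918542))
[0.37,[0.07,0.28,-1.15],[-0.00,0.050,-0.00]],[0.37,[-0.00,0.28,-2.06],[-0.00,0.100,-0.00]],[0.37,[-0.11,0.28,-2.96],[-0.00,0.150,-0.00]],[0.37,[-0.27,0.28,-3.86],[-0.00,0.200,-0.00]],[0.37,[-0.48,0.27,-4.75],[-0.00,0.250,-0.00]],[0.37,[-0.72,0.27,-5.62],[-0.00,0.300,-0.00]],[0.37,[-1.01,0.27,-6.49],[-0.00,0.350,-0.00]],[0.37,[-1.35,0.27,-7.33],[-0.00,0.400,-0.00]],
```

```bash
python3 -m jog '[[0.37,[0.07,0.2,-1.15],[0,0.05,0]],[0.37,[0,0.25,-2.06],[0,0.10,0]]]';python3 -m jog '[[0.37,[0,0,0],[0,0,0]]]'; python3 ha.py |tail -1; python3 arc.py 182 67 -2.22 -0.05 2
```

```text
t: 18.5
ee_pos: [496.6, -85.1, 67.0]
orientation: [-0.826, 1.669, -1.671]
ft_force: [2.9, -2.4, 0.3]
width: 32.5
t: 18.6
ee_pos: [496.4, -84.8, 67.1]
orientation: [-0.828, 1.668, -1.67]
ft_force: [3.2, -2.2, 0.3]
width: 32.3
(np.float64(-2.2522602968679912), np.int64(763), np.float64(-2.342606666525955), np.float64(-2.2383556527291386))
[0.37,[-0.01,0.01,-0.99],[-0.00,0.052,-0.00]],[0.37,[-0.08,0.01,-1.90],[-0.00,0.102,-0.00]],
```

```bash
python3 -m jog '[[0.37,[0,0,-0.99],[0,0.05,0]],[0.37,[-0.08,0,-1.9],[0,0.10,0]]]';python3 -m jog '[[0.37,[0,0,0],[0,0,0]]]'; python3 ha.py |tail -1; python3 arc.py 182 67 -2.32 -0.05 2
```

```text
t: 18.95
ee_pos: [483.4, -73.7, 67.2]
orientation: [-0.752, 1.733, -1.738]
ft_force: [4.4, -6.5, -0.3]
width: 32.5
t: 19.05
ee_pos: [482.9, -73.3, 67.2]
orientation: [-0.754, 1.733, -1.737]
ft_force: [5.0, -6.4, -0.6]
width: 32.9
(np.float64(-2.345524798043873), np.int64(722), np.float64(-2.439009447265292), np.float64(-2.3347150993856784))
[0.37,[0.00,0.02,-1.01],[-0.00,0.051,-0.00]],[0.37,[-0.07,0.02,-1.92],[-0.00,0.101,-0.00]],
```

Reloading shows about 43 N/rad immediately, so the pawl is still engaged and the bolt is nipped. Fitting the loading, unloading and reloading data gives pawl compliance of about 12 N m/rad. The bolt peaked near +0.22, but the abrupt release probably let it spring back to only about +0.03. I'll re-tighten moderately to about 12.5 N and release very gently.

```bash
python3 -m jog '[[0.37,[0,0,-1.01],[0,0.05,0]],[0.37,[-0.07,0,-1.92],[0,0.10,0]],[0.37,[-0.07,0,-1.92],[0,0.10,0]]]'; python3 ha.py |tail -1; python3 arc.py 182 67 -2.42 -0.04 2
```

```text
t: 19.5
ee_pos: [470.1, -60.1, 67.4]
orientation: [-0.676, 1.797, -1.803]
ft_force: [5.8, -9.3, -2.1]
width: 32.7
(np.float64(-2.4406229068040224), np.int64(750), np.float64(-2.444593105664352), np.float64(-2.429337597745996))
[0.37,[0.01,0.04,-0.79],[-0.00,0.042,-0.00]],[0.37,[-0.03,0.03,-1.52],[-0.00,0.082,-0.00]],
```

```bash
python3 -m jog '[[0.37,[0.01,0,-0.79],[0,0.04,0]],[0.37,[-0.03,0,-1.52],[0,0.08,0]],[0.37,[-0.03,0,-1.52],[0,0.08,0]],[0.37,[-0.03,0,-1.52],[0,0.08,0]]]'; python3 ha.py |tail -1; python3 arc.py 182 67 -2.5 0.012 8
```

```text
t: 20.05
ee_pos: [461.1, -49.1, 67.5]
orientation: [-0.612, 1.846, -1.854]
ft_force: [6.4, -10.6, -2.6]
width: 32.7
(np.float64(-2.514593907263854), np.int64(734), np.float64(-2.5142419851464752), np.float64(-2.508835969197456))
[0.37,[0.03,0.05,0.16],[-0.01,-0.010,-0.00]],[0.37,[0.02,0.05,0.38],[-0.01,-0.022,-0.00]],[0.37,[0.02,0.05,0.60],[-0.01,-0.034,-0.00]],[0.37,[0.01,0.05,0.82],[-0.01,-0.046,-0.00]],[0.37,[-0.00,0.05,1.03],[-0.01,-0.058,-0.00]],[0.37,[-0.02,0.05,1.25],[-0.01,-0.070,-0.00]],[0.37,[-0.03,0.05,1.47],[-0.01,-0.082,-0.00]],[0.37,[-0.05,0.06,1.69],[-0.01,-0.094,-0.00]],
```

```bash
python3 -m jog '[[0.37,[0,0,0.16],[0,-0.01,0]],[0.37,[0,0,0.38],[0,-0.022,0]],[0.37,[0,0,0.6],[0,-0.034,0]],[0.37,[0,0,0.82],[0,-0.046,0]],[0.37,[0,0,1.03],[0,-0.058,0]],[0.37,[-0.02,0,1.25],[0,-0.07,0]],[0.37,[-0.03,0,1.47],[0,-0.082,0]],[0.37,[-0.05,0,1.69],[0,-0.094,0]]]'; python3 ha.py |tail -1; python3 arc.py 182 67 -2.404 0.008 8
```

```text
t: 21.0
ee_pos: [471.3, -61.8, 67.4]
orientation: [-0.688, 1.788, -1.793]
ft_force: [5.5, -3.7, -1.7]
width: 32.6
(np.float64(-2.4305819714520074), np.int64(726), np.float64(-2.4435269415979652), np.float64(-2.4197128383002426))
[0.37,[0.01,0.04,0.20],[-0.00,-0.009,-0.00]],[0.37,[0.00,0.04,0.34],[-0.00,-0.017,-0.00]],[0.37,[0.00,0.04,0.49],[-0.00,-0.025,-0.00]],[0.37,[-0.00,0.04,0.64],[-0.00,-0.033,-0.00]],[0.37,[-0.01,0.04,0.78],[-0.00,-0.041,-0.00]],[0.37,[-0.01,0.04,0.93],[-0.00,-0.049,-0.00]],[0.37,[-0.02,0.04,1.07],[-0.00,-0.057,-0.00]],[0.37,[-0.03,0.04,1.22],[-0.00,-0.065,-0.00]],
```

```bash
python3 -m jog '[[0.37,[0,0,0.17],[0,-0.009,0]],[0.37,[0,0,0.33],[0,-0.017,0]],[0.37,[0,0,0.48],[0,-0.025,0]],[0.37,[0,0,0.63],[0,-0.033,0]],[0.37,[0,0,0.77],[0,-0.041,0]],[0.37,[0,0,0.92],[0,-0.049,0]],[0.37,[-0.02,0,1.06],[0,-0.057,0]],[0.37,[-0.02,0,1.06],[0,-0.057,0]]]'; python3 ha.py |tail -1; python3 arc.py 182 67 -2.344 0.005 8
```

```text
t: 21.95
ee_pos: [478.1, -69.1, 67.2]
orientation: [-0.732, 1.752, -1.755]
ft_force: [5.6, -2.5, -2.1]
width: 32.6
(np.float64(-2.3857580088763273), np.int64(725), np.float64(-2.476303929206959), np.float64(-2.3726060030458833))
[0.37,[-0.01,0.03,0.26],[-0.00,-0.009,-0.00]],[0.37,[-0.01,0.03,0.35],[-0.00,-0.014,-0.00]],[0.37,[-0.01,0.03,0.44],[-0.00,-0.019,-0.00]],[0.37,[-0.01,0.03,0.53],[-0.00,-0.024,-0.00]],[0.37,[-0.02,0.03,0.63],[-0.00,-0.029,-0.00]],[0.37,[-0.02,0.03,0.72],[-0.00,-0.034,-0.00]],[0.37,[-0.02,0.03,0.81],[-0.00,-0.039,-0.00]],[0.37,[-0.03,0.03,0.90],[-0.00,-0.044,-0.00]],
```

```bash
python3 -m jog '[[0.37,[0,0,0.15],[0,-0.009,0]],[0.37,[0,0,0.3],[0,-0.014,0]],[0.37,[0,0,0.44],[0,-0.019,0]],[0.37,[0,0,0.53],[0,-0.024,0]],[0.37,[0,0,0.63],[0,-0.029,0]],[0.37,[0,0,0.72],[0,-0.034,0]],[0.37,[0,0,0.81],[0,-0.039,0]],[0.37,[0,0,0.9],[0,-0.044,0]]]'; python3 ha.py |tail -1; python3 arc.py 182 67 -2.304 0.005 8
```

```text
t: 22.9
ee_pos: [482.3, -74.9, 66.8]
orientation: [-0.768, 1.726, -1.726]
ft_force: [4.1, -0.7, 0.4]
width: 32.5
(np.float64(-2.350345678558507), np.int64(736), np.float64(-2.4398539427670896), np.float64(-2.334253880322222))
[0.37,[-0.14,-0.02,0.29],[0.00,-0.006,0.00]],[0.37,[-0.14,-0.02,0.38],[0.00,-0.011,0.00]],[0.37,[-0.14,-0.02,0.47],[0.00,-0.016,0.00]],[0.37,[-0.14,-0.02,0.57],[0.00,-0.021,0.00]],[0.37,[-0.14,-0.02,0.66],[0.00,-0.026,0.00]],[0.37,[-0.15,-0.02,0.75],[0.00,-0.031,0.00]],[0.37,[-0.15,-0.02,0.84],[0.00,-0.036,0.00]],[0.37,[-0.15,-0.02,0.93],[0.00,-0.041,0.00]],
```

```bash
python3 -m jog '[[0.37,[-0.03,0,0.12],[0,-0.006,0]],[0.37,[-0.05,0,0.24],[0,-0.011,0]],[0.37,[-0.08,0,0.36],[0,-0.016,0]],[0.37,[-0.1,0,0.48],[0,-0.021,0]],[0.37,[-0.12,0,0.6],[0,-0.026,0]],[0.37,[-0.14,0,0.7],[0,-0.031,0]],[0.37,[-0.14,0,0.8],[0,-0.036,0]],[0.37,[-0.14,0,0.9],[0,-0.041,0]]]'; python3 ha.py |tail -1; python3 arc.py 182 67 -2.26 0.005 8
```

```text
t: 23.85
ee_pos: [489.8, -79.8, 66.7]
orientation: [-0.798, 1.699, -1.698]
ft_force: [1.6, -2.3, 1.4]
width: 32.5
(np.float64(-2.3030581349151853), np.int64(737), np.float64(-2.3941933277617835), np.float64(-2.285754830342672))
[0.37,[-0.01,-0.02,0.20],[0.00,-0.009,0.00]],[0.37,[-0.01,-0.02,0.29],[0.00,-0.014,0.00]],[0.37,[-0.01,-0.02,0.38],[0.00,-0.019,0.00]],[0.37,[-0.01,-0.02,0.47],[0.00,-0.024,0.00]],[0.37,[-0.02,-0.02,0.56],[0.00,-0.029,0.00]],[0.37,[-0.02,-0.02,0.65],[0.00,-0.034,0.00]],[0.37,[-0.02,-0.02,0.74],[0.00,-0.039,0.00]],[0.37,[-0.03,-0.02,0.83],[0.00,-0.044,0.00]],
```

```bash
python3 -m jog '[[0.37,[0,0,0.1],[0,-0.006,0]],[0.37,[0,0,0.2],[0,-0.012,0]],[0.37,[0,0,0.3],[0,-0.018,0]],[0.37,[0,0,0.4],[0,-0.024,0]],[0.37,[0,0,0.5],[0,-0.029,0]],[0.37,[0,0,0.6],[0,-0.034,0]],[0.37,[-0.02,0,0.7],[0,-0.039,0]],[0.37,[-0.02,0,0.8],[0,-0.044,0]]]'; python3 ha.py |tail -1; python3 arc.py 182 67 -2.215 0.006 8
```

```text
t: 24.8
ee_pos: [496.2, -84.8, 66.8]
orientation: [-0.829, 1.669, -1.669]
ft_force: [1.3, -0.8, 0.7]
width: 32.4
(np.float64(-2.2594383388016306), np.int64(776), np.float64(-2.348107873132656), np.float64(-2.24678304020654))
[0.37,[0.00,-0.02,0.22],[-0.00,-0.011,-0.00]],[0.37,[0.00,-0.02,0.33],[-0.00,-0.017,-0.00]],[0.37,[-0.00,-0.02,0.44],[-0.00,-0.023,-0.00]],[0.37,[-0.00,-0.02,0.55],[-0.00,-0.029,-0.00]],[0.37,[-0.01,-0.02,0.66],[-0.00,-0.035,-0.00]],[0.37,[-0.01,-0.02,0.77],[-0.00,-0.041,-0.00]],[0.37,[-0.02,-0.02,0.88],[-0.00,-0.047,-0.00]],[0.37,[-0.02,-0.02,0.99],[-0.00,-0.053,-0.00]],
```

```bash
python3 -m jog '[[0.37,[0,0,0.1],[0,-0.006,0]],[0.37,[0,0,0.2],[0,-0.012,0]],[0.37,[0,0,0.3],[0,-0.018,0]],[0.37,[0,0,0.4],[0,-0.024,0]],[0.37,[0,0,0.4],[0,-0.024,0]]]'; python3 ha.py |tail -1;  python3 -m jog '[[0.37,[0,0,0.1],[0,0,0]],[0.37,[0,0,0.2],[0,0,0]],[0.37,[0,0,0.3],[0,0,0]],[0.37,[0,0,0.3],[0,0,0]]]'; python3 ha.py |tail -1
```

```text
t: 25.45
ee_pos: [499.4, -87.3, 66.8]
orientation: [-0.846, 1.653, -1.653]
ft_force: [1.2, -0.1, 0.2]
width: 32.4
(np.float64(-2.2390131270577003), np.int64(780), np.float64(-2.3271308821228223), np.float64(-2.223146487515265))
t: 26.0
ee_pos: [501.8, -89.0, 66.8]
orientation: [-0.846, 1.653, -1.653]
ft_force: [-0.6, -0.3, -0.1]
width: 32.5
(np.float64(-2.2240864289602493), np.int64(779), np.float64(-2.3095281035877737), np.float64(-2.2103680160832835))
```

The handle now rests unloaded at -2.21 rad with zero force. The loading-curve fit puts first washer touch at -2.14, so the bolt rests about +0.07 past touch. I'll open gently and lift clear.

```bash
python3 -m jog '[[0.5,[0,0,0],[0,0,0]],[0.7,[0,0,0],[0,0,0]],[0.8,[0,0,0],[0,0,0]],[0.8,[0,0,0],[0,0,0]],[0.8,[0,-1,0],[0,0,0]],[0.8,[0,-3,0],[0,0,0]],[0.8,[0,-7,0],[0,0,0]],[0.8,[0,-11,0],[0,0,0]]]'; python3 -m jog '[[0.8,[0,-4,0],[0,0,0]],[0.8,[0,-4,0],[0,0,0]]]'; python3 ha.py;  python3 - <<'E'
from h import *
d=snap('side'); crop(d,'pics/sc11.png',160,160,480,400,2.5)
d=snap('top'); cv2.imwrite('pics/t11.png',d['color'][:,:,::-1])
E
```

```text
t: 26.95
ee_pos: [501.2, -88.9, 178.2]
orientation: [-0.847, 1.654, -1.652]
ft_force: [1.2, -0.2, -0.7]
width: 70.2
t: 27.15
ee_pos: [505.1, -89.6, 222.8]
orientation: [-0.837, 1.645, -1.656]
ft_force: [0.7, -1.2, -0.1]
width: 70.2
(np.float64(-2.210404105433887), np.int64(1190), np.float64(-2.2071996481088734), np.float64(-2.208907090966143))
(np.float64(-2.2097560095514117), np.int64(1186), np.float64(-2.205866681569526), np.float64(-2.205389283582951))
(np.float64(-2.209759285977545), np.int64(1190), np.float64(-2.2063261297414054), np.float64(-2.2097867824611694))
```

View pics/sc11.png

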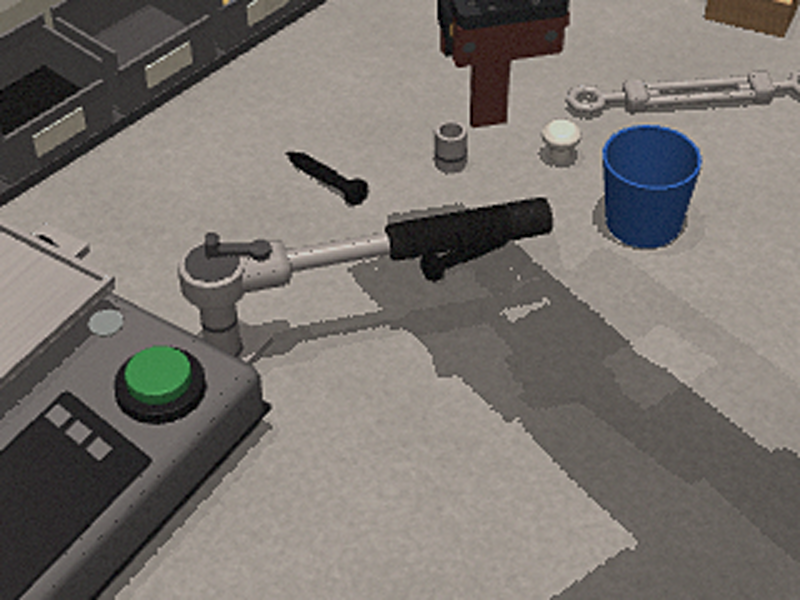

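View pics/t11.png

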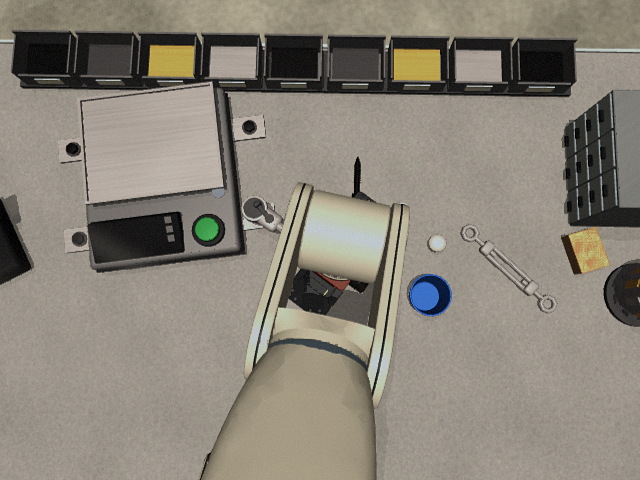

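The handle is steady at -2.21 rad, the lever is on the tighten side (side-crop tab (212,240), pivot (262,248)), the stock I can see is in place and the cup is upright. Handing in.

```bash
python3 -c "
from workcell import ctrl
print(ctrl.close_job())"
```

```text
the job is handed in; nothing more can be done
None
```

The bolt is pulled up tight and the job is handed in at about 27 s. The ratchet is still on the bolt, set to tighten. No verdict is reported, and the bolt's final angle is my estimate, since it can't be seen directly.

- **Lever and backswing:** I pushed the lever across to tighten with closed fingers, using up to about 5 N. The handle then swung about 1.28 rad counter-clockwise against at most about 2 N, so it ran free and there was no sign of the bolt turning.
- **Tightening:** The bolt turned at a steady 5–6 N, then climbed to about 15 N at the grip (about 2.8 N m). That puts it roughly 0.22 rad past first touch, well short of stripping.
- **One disagreement:** I opened the gripper the first time while it was still under load, and the handle sprang back further than expected. A reload check put the bolt only about 0.03 rad past touch. I re-tightened to about 2.2 N m and eased off slowly to zero force.
- **Last checks:** The handle was at rest, unchanged over three pictures. My fit puts the bolt about 0.07 rad past touch (±0.03), against the 0.01 required. The lever was still on the tighten side. The loose stock looked undisturbed in the side and top pictures and the cup was upright, but I checked this by eye and did not measure distances.

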